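Release the interlocked heel press and draw out its bed

ROBOT

A 7-joint arm with a two-finger parallel gripper is mounted at the origin on the work surface. World frame = base frame: x ahead of the robot, y to its left, z up, the work surface at z = 0. Lengths are in m, angles in rad, forces in N, time in s.
With the tool pointing down it reaches from about 0.4 to 0.85 m from the base axis. Payload 10.4 kg.
Tool frame: the origin (TCP) lies on the centre line of the jaws, within the pads' length; the fingertips stand 17 mm ahead of it and the grasp point (between the pads) lies 2 mm behind it; z points along the fingers, y is the line along which they close (so a half turn about z gives the same grasp; the last joint's range is limited). The gripper opens to 85 mm and grips with 20 to 120 N. Pads are 22 mm wide; open, the fingers measure 114 mm over their backs; the gripper's body (76 mm by 85 mm) begins 54 mm behind the grasp point. The pads swing forward as they close: fully open they stand 13 mm farther back than shut.
Start: joints at [1.172, 0.332, -0.065, 1.46, 0.022, 1.35, -0.088], TCP at [0.229, -0.581, 0.248] pointing down, gripper open.
Joint ranges: [-2.6, 2.6], [-0.5, 2.12], [-1.47, 1.34], [0.16, 2.42], [-1.27, 4.41], [0.06, 2.06], [-2.6, 2.6]. Speed limits (rad/s): [2.22, 2.22, 2.79, 2.79, 3.14, 3.14, 3.14].

INTERFACE

Orientations are given as a unit quaternion [x, y, z, w].
In Python, from workcell import sensors, imaging, order, spotter gives the robot as it stands. The module is installed in compiled form; this text tells all that it offers.
- The arm moves only by the shell command python3 -m inch 'ROWS' [FORCE]. ROWS is JSON, a list that holds one entry, the list of rows, each a list of 7 numbers: the shift along the tool's x, y, z in m, then the turn, a rotation vector about the tool's x, y, z in rad, then the closure, from -1 (fully open) to 1 (shut). In form: [[[x, y, z, ax, ay, az, hand], ...]]. A call has 1 to 10 rows; each row is the pose to reach, as a shift and turn from the pose commanded when the call began, along the tool's axes at that moment; what a row does not reach only later rows make up. A row lasts 1/10 s, in which the tool goes at most 50 mm and 8.59 degrees, less where a joint would pass 70% of its speed; a pose out of reach is approached as far as the arm can. A call with a gripper value outside its range is refused whole. The fingers move at their own pace and stop on an object; FORCE is the grip in N (left out, the last holds). Time passes only in rows, so rows that repeat a pose let the fingers close. It gives the time, the measured TCP pose, the force, the opening and the grip force at its end, in the units of the state.
- sensors.get_obs(): the state, without advancing time (a new reading comes with each control period).
- imaging.camera(name): name is "side" or "top"; returns the picture (480x640x3 uint8, blue, green, red); there is no depth.
- imaging.calibration(name): a dict with "mtx" (3x3 intrinsics, pixels), "R" (3x3) and "t" (3): a world point X has camera coordinates R X + t. Camera axes: x right, y down, z forward; pixel columns grow to the right and rows downward; lengths in m; the calibration is good to about 2 mm. A picture is of the moment at which its call begins. calibration takes no time and is no camera call.
- order.hand_in(): hands the job in; it is judged then, once.
Trained networks look in the newest picture that a camera, given by its name, has taken for a name from the list of things; names that differ only in an ending like _2 or _b are one class to them, and where a whole thing is asked for, a point or a joint stands for the part that bears it (a point fixed in the world has none). Each returns a list of dicts, best first, with "conf" (0 to 1); they miss things now and then, are a little off and sometimes report something else, mostly with a low value. They report only what shows in the picture. A call takes as long as a camera call. They do not tell look-alikes from the thing itself.
- spotter.look_for(label, camera): "pixel" ([column, row] in pixels, amid what is visible of it).
The state is a dict: "clock": time; "joint_pos": joint angles; "joint_velocities": joint speeds; "tau": joint torques, N m; "position": TCP position; "ee_rot": TCP orientation; "ft_force": force on the tool from outside, world axes, zero at the start; "torque": the same for the moment, N m; "grip_width": opening from 0.0 (shut) to 1.0 (fully open); "grasp_force": force on a finger pad.
Only numpy, scipy, OpenCV 4.12 (cv2) and the standard library are available. Lean on these libraries where they do the work, as an engineer would, in place of code of your own. Each camera call takes 0.05 s, during which the arm holds its last target. There are 200 camera calls.

TASK

Release the bench heel press: throw all three T-bar levers away from the robot, each fully home, and then draw the press bed by its handle all the way out towards the robot, with the heel block still lying in its pocket. The levers are interlocked and only one order works, which differs from press to press: a lever that stops after a small movement is blocked by another, so do not force it, try the others first. Never push hard on the press, and leave the last, the jar and the hammer alone.

Things in the scene. Friction and masses are not known exactly. Their poses are not given: they have to be found in the camera images.
- press: Grey heel press, fixed. Origin at bench height; x points away from the robot, y left, z up. Left: lever box, x -150 to 50, y -50 to 250 mm, 100 mm high, three levers on its lid. Right: dark base, x -130 to 200, y -245 to -75 mm, 40 mm high, carrying the sliding bed. A hidden bar allows one lever order (any of the six) and locks the bed until all are thrown. Over 60 N from the robot is forcing.
- press_head (a point): Underside of the round press pad, 64 mm across, 135 mm above the bench at press x = 90, y = -160 mm. The head above it spans x 50 to 200, y -195 to -125 mm, up to 250 mm high; its column stands at x 150 to 200 mm. Fixed.
- lever_right (a joint): Angle of the right lever (press y = 10 mm): 0 leans 0.45 rad towards the robot, 0.90 is thrown, leaning 0.45 away. Hinge along y at press x = -60, z = 90 mm. Starts at 0 to 0.05, stays where left; a free one needs 3 to 8 N at its bar; a blocked one stops dead at about 0.09 (10 mm of bar travel). Above 0.80 is thrown; less may not free the next.
- lever_middle (a joint): Angle of the middle lever (press y = 100 mm), otherwise as lever_right.
- lever_left (a joint): Angle of the left lever (press y = 190 mm), otherwise as lever_right.
- lever_right_bar (a point): Centre of the right lever's black T-bar, a round bar 64 mm long along press y, 20 mm thick, 120 mm from the hinge on a steel rod 14 mm thick. It is at 198 mm height at either end of the throw and 210 mm half-way; the throw moves it 104 mm along press x, from x = -112 to -8 mm.
- lever_middle_bar (a point): The same point of the middle lever.
- lever_left_bar (a point): The same point of the left lever.
- bed (a joint): Travel of the aluminium press bed towards the robot (along press -x), in m: 0 = home, 0.10 = fully out against its stop. Locked (under 4 mm of play) until all three levers are thrown, then slides with about 4 N and stays where it is left. Above 0.085 counts as fully out.
- bed_handle (a point): Middle of the handle's steel crossbar, 12 mm thick, along press y, at 110 mm height, on two posts 90 mm apart (78 mm free between them) that stand on the bed plate (250 x 130 mm, top at 55 mm). Home at press x = -75, y = -160 mm. 110 mm of free bed plate lies behind it (+x), so it can be hooked from above or pinched.
- bed_pocket (a point): Point 20 mm above the bed plate at the middle of the pocket, 165 mm behind the handle along press x; the pocket is a steel rim 8 mm high, 88 x 74 mm inside. Moves with the bed.
- heel_center (a point): Centre of the heel block, a dark D-shaped loose block 78 x 66 x 40 mm, 0.18 kg, lying in the pocket.
- last_center (a point): Bystander: yellow shoe last, about 200 x 62 mm and 95 mm high, loose on the bench left of the press; point 30 mm above the bench.
- jar_center (a point): Bystander: amber jar with a steel cap, 64 mm across, 85 mm high, on the bench behind the lever box (its far side); point half-way up.
- hammer: Bystander: hammer 240 mm long, lying on the bench right of the press.
Mind the look-alikes: they are no part of the job. Of the things shaped like the part that bears heel_center, the dark wooden one is meant.

How it is judged:
By the outcome, as a careful person would: the job done as asked, in the order asked, and still so for the second after the job is handed in, with the robot touching nothing.
It also fails if it takes over 72 s, if anything falls off the work surface, if the arm or the gripper's body presses on something with over 40 N, if the wrist force passes 120 N, or if a joint passes its speed limit or range.

## Working session

There is one attempt and no reset: what is moved stays moved. The work goes in short steps, Python scripts to look and compute and a shell command to move; the robot and the scene stay as the last step left them, time stands still between calls to the robot, and variables do not carry over. Pictures are saved under pics/ and viewed, at most 10 in all, crops included, and the job is handed in when it is done.

```bash
mkdir -p pics
cat > h.py <<'E'
import numpy as np, cv2
from workcell import sensors, imaging, order, spotter
from scipy.spatial.transform import Rotation as Ro
def tri(pa,pb,ca='side',cb='top'):
    P=[]
    for c in (ca,cb):
        k=imaging.calibration(c); P.append(np.array(k['mtx'])@np.c_[np.array(k['R']),np.array(k['t'])])
    X=cv2.triangulatePoints(P[0],P[1],np.float64(pa).reshape(2,1),np.float64(pb).reshape(2,1))[:,0]
    return X[:3]/X[3]
def proj(X,c):
    k=imaging.calibration(c); p=np.array(k['mtx'])@(np.array(k['R'])@np.array(X)+np.array(k['t'])); return p[:2]/p[2]
def onz(p,z,c):
    k=imaging.calibration(c); R=np.array(k['R']);t=np.array(k['t'])
    d=R.T@np.linalg.inv(np.array(k['mtx']))@np.array([p[0],p[1],1.]); o=-R.T@t
    return o+d*(z-o[2])/d[2]
def tool(X):
    "shift from current pose to X in tool axes"
    o=sensors.get_obs(); return Ro.from_quat(o['ee_rot']).inv().apply(np.array(X)-o['position'])
E
python3 - <<'E'
from h import *
for c in('side','top'):
    cv2.imwrite(f'pics/{c}1.png',imaging.camera(c))
    for l in ['lever_right_bar','lever_middle_bar','lever_left_bar','bed_handle','heel_center','bed_pocket','last_center','jar_center','hammer','press','lever_left']:
        print(c,l,[(np.round(d['pixel']).tolist(),round(d['conf'],2)) for d in spotter.look_for(l,c)][:4])
o=sensors.get_obs();print({k:np.round(v,3).tolist() for k,v in o.items()})
print(Ro.from_quat(o['ee_rot']).as_matrix().round(3))
E
```

```text
side lever_right_bar [([362.0, 224.0], 0.65)]
side lever_middle_bar [([355.0, 254.0], 0.61)]
side lever_left_bar [([339.0, 284.0], 0.96)]
side bed_handle [([346.0, 204.0], 0.95)]
side heel_center [([417.0, 269.0], 0.86), ([243.0, 242.0], 0.71), ([317.0, 190.0], 0.63), ([320.0, 246.0], 0.4)]
side bed_pocket [([344.0, 205.0], 0.89)]
side last_center [([277.0, 386.0], 0.87)]
side jar_center [([262.0, 277.0], 0.76)]
side hammer [([361.0, 166.0], 0.76)]
side press [([321.0, 246.0], 0.7)]
side lever_left [([340.0, 285.0], 0.92)]
top lever_right_bar [([295.0, 195.0], 0.7), ([324.0, 275.0], 0.57), ([346.0, 241.0], 0.17)]
top lever_middle_bar [([294.0, 269.0], 0.48), ([349.0, 241.0], 0.45)]
top lever_left_bar [([257.0, 262.0], 0.7)]
top bed_handle [([388.0, 248.0], 0.61)]
top heel_center [([332.0, 163.0], 0.89), ([392.0, 224.0], 0.74), ([336.0, 323.0], 0.73), ([386.0, 248.0], 0.68)]
top bed_pocket [([387.0, 247.0], 0.97)]
top last_center [([208.0, 226.0], 0.67)]
top jar_center [([292.0, 197.0], 0.96)]
top hammer [([469.0, 250.0], 0.92), ([349.0, 243.0], 0.69)]
top press [([348.0, 240.0], 0.93)]
top lever_left [([257.0, 261.0], 0.6)]
{'clock': 1.2, 'joint_pos': [1.172, 0.332, -0.065, 1.46, 0.022, 1.35, -0.088], 'joint_velocities': [0.0, 0.002, -0.001, 0.001, -0.0, -0.0, -0.001], 'tau': [0.0, -62.522, 0.049, -39.182, 0.017, 0.002, 0.0], 'position': [0.229, -0.581, 0.248], 'ee_rot': [0.982, 0.187, 0.0, 0.0], 'ft_force': [0.302, -0.589, 0.003], 'torque': [0.017, 0.005, 0.02], 'grasp_force': 0.0, 'grip_width': 1.0}
[[ 0.93   0.367  0.   ]
 [ 0.367 -0.93  -0.   ]
 [ 0.     0.    -1.   ]]
```

View pics/side1.png

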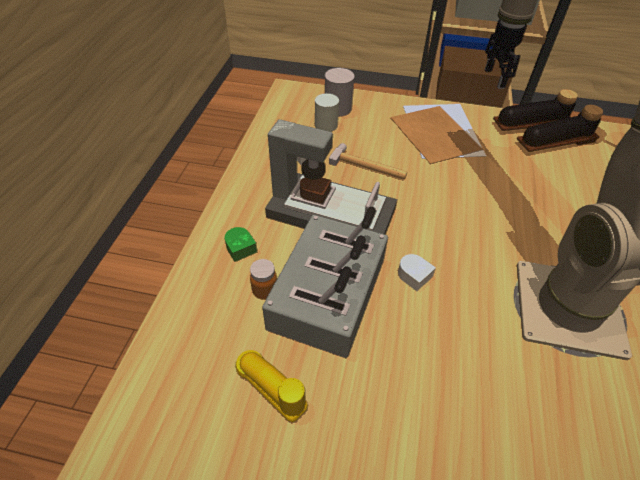

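View pics/top1.png

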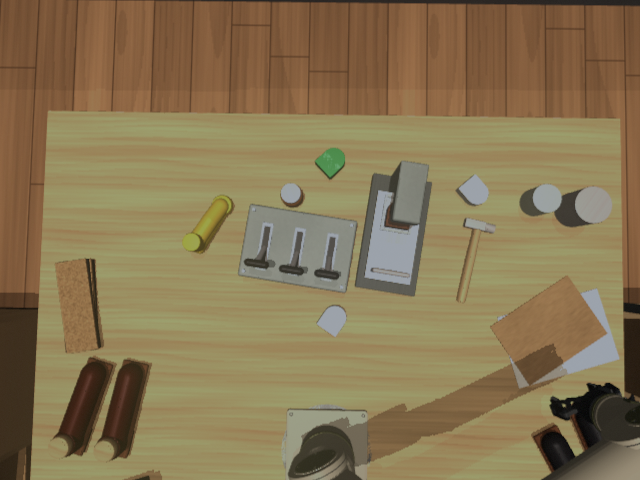

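The pictures show the press in the middle of the bench: box centre at top (298,248), base at top (395,235), head at top (410,192). The candidates for the heel block are the dark wooden one in the pocket under the head (side (315,190), top (397,215)), a green one (side (240,242)) and white ones (side (416,270), top (474,190)). By the description it is the dark wooden one. Next I take close crops.

Run:
```python
import cv2, numpy as np
a=cv2.imread('pics/side1.png')[115:355,255:405]; b=cv2.imread('pics/top1.png')[150:300,230:440]
a=cv2.resize(a,None,fx=2.5,fy=2.5,interpolation=2);b=cv2.resize(b,None,fx=2,fy=2,interpolation=2)
im=np.zeros((600,800,3),np.uint8);im[:600,:375]=a;im[:300,380:800]=b
cv2.imwrite('pics/crop1.png',im)
```

```text
(no output)
```

View pics/crop1.png

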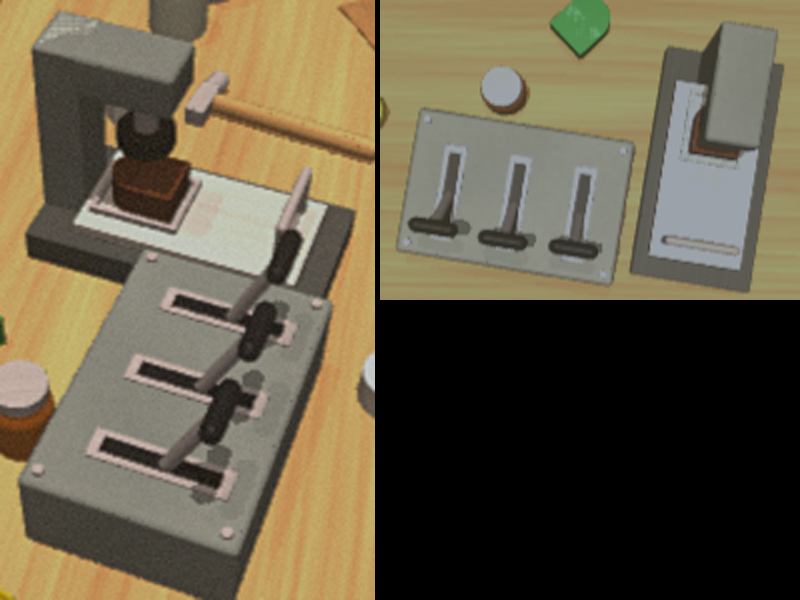

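The crop shows the dark wooden heel block in the pocket below the pad, with the three levers leaning toward the robot. Bars: side (343,279), (358,247), (369,217); top (257,263), (291,270), (327,274). Handle: side (373,195), top (390,272).

```bash
cat > fit.py <<'E'
from h import *
from scipy.optimize import least_squares
S=lambda x,y:(x/2.5+255,y/2.5+115)
T=lambda x,y:((x-380)/2+230,y/2+150)
pts={'L':(S(220,410),T(434,227),[-.112,.19,.198]),'M':(S(258,331),T(503,240),[-.112,.10,.198]),'R':(S(285,256),T(574,249),[-.112,.01,.198]),
'H':(S(296,200),T(701,245),[-.075,-.16,.11]),'c1':(S(152,257),T(624,150),None),'c2':(S(317,303),T(604,274),None),'c3':(S(38,469),T(428,118),None),'c4':(S(227,533),T(405,242),None)}
for k,(a,b,m) in pts.items(): print(k,tri(a,b).round(4))
def W(q,m): c,s=np.cos(q[2]),np.sin(q[2]); return np.array([q[0]+c*m[0]-s*m[1],q[1]+s*m[0]+c*m[1],m[2]])
def res(q):
    r=[]
    for a,b,m in pts.values():
        if m: r+=list(proj(W(q,m),'side')-a)+list(proj(W(q,m),'top')-b)
    return np.array(r)
if __name__=='__main__':
    f=least_squares(res,[.6,0,0],loss='soft_l1'); print(f.x.round(4)); print(f.fun.reshape(-1,4).round(1))
    for k,(a,b,m) in pts.items():
        if m: print(k,W(f.x,m).round(4))
E
python3 fit.py
```

```text
L [0.5269 0.1841 0.1993]
M [0.5114 0.0964 0.1988]
R [0.5017 0.0066 0.2004]
H [ 0.5079 -0.1641  0.1106]
c1 [ 0.6361 -0.0593  0.1011]
c2 [ 0.4674 -0.0344  0.102 ]
c3 [0.6755 0.2089 0.103 ]
c4 [0.5066 0.2359 0.1055]
[ 0.6078 -0.0206 -0.1571]
[[ 0.   0.6 -0.2 -0.1]
 [-0.8 -0.1  0.3 -0.5]
 [ 1.1  1.  -0.1  1.2]
 [-0.7 -0.7  1.   0.1]]
L [0.5269 0.1846 0.198 ]
M [0.5129 0.0957 0.198 ]
R [0.4988 0.0068 0.198 ]
H [ 0.5087 -0.1669  0.11  ]
```

```bash
python3 -m inch '[[[0.30,-0.32,-0.035,0,0,0.532,1],[0.30,-0.32,-0.035,0,0,0.532,1],[0.30,-0.32,-0.035,0,0,0.532,1],[0.30,-0.32,-0.035,0,0,0.532,1],[0.30,-0.32,-0.035,0,0,0.532,1],[0.30,-0.32,-0.035,0,0,0.532,1],[0.30,-0.32,-0.035,0,0,0.532,1],[0.30,-0.32,-0.035,0,0,0.532,1],[0.30,-0.32,-0.035,0,0,0.532,1],[0.30,-0.32,-0.035,0,0,0.532,1]]]' 40
cat > where.py <<'E'
from h import *
q=[.6078,-.0206,-.1571]
o=sensors.get_obs();c,s=np.cos(q[2]),np.sin(q[2])
d=o['position']-np.array([q[0],q[1],0])
print('t',round(o['clock'],2),'press pos',np.round([c*d[0]+s*d[1],-s*d[0]+c*d[1],d[2]],4),'yaw',np.round(Ro.from_quat(o['ee_rot']).as_matrix()[:,0],3),'F',np.round(o['ft_force'],1),'grip',round(o['grip_width'],2),'j',np.round(o['joint_pos'],2))
E
python3 where.py
```

```text
clock: 2.2
position: [0.3932, -0.1685, 0.2843]
ee_rot: [0.997, -0.074, 0.001, 0.0]
ft_force: [0.5, -0.1, -0.1]
grip_width: -0.001
grasp_force: 0.0
t 2.2 press pos [-0.1888 -0.1796  0.2843] yaw [ 0.989 -0.147  0.002] F [ 0.5 -0.1 -0.1] grip -0.0 j [ 0.73 -0.11 -0.4   1.87 -0.04  1.37 -1.37]
```

```bash
python3 -m inch '[[[0.03,-0.05,0,0,0,0,1],[0.03,-0.10,0,0,0,0,1],[0.03,-0.15,0,0,0,0,1],[0.03,-0.192,0,0,0,0,1],[0.03,-0.192,0.03,0,0,0,1],[0.03,-0.192,0.06,0,0,0,1],[0.03,-0.192,0.078,0,0,0,1],[0.03,-0.192,0.078,0,0,0,1],[0.03,-0.192,0.078,0,0,0,1]]]' >/dev/null; python3 where.py
```

```text
t 3.1 press pos [-0.1601  0.0066  0.2059] yaw [ 0.988 -0.156  0.   ] F [ 0.2  0.1 -0.5] grip 0.0 j [ 0.53  0.01 -0.65  1.93  0.01  1.21 -1.85]
```

```bash
cat > chk.py <<'E'
import sys
from workcell import sensors
import numpy as np
f=np.linalg.norm(sensors.get_obs()['ft_force'][:2]); sys.exit(f>18)
E
python3 -m inch '[[[0.015,0,0,0,0,0,1],[0.022,0,0,0,0,0,1],[0.026,0,0,0,0,0,1]]]' >/dev/null; python3 where.py; python3 chk.py && python3 -m inch '[[[0.004,0,0,0,0,0,1],[0.006,0,0,0,0,0,1]]]' >/dev/null;python3 where.py; python3 chk.py && python3 -m inch '[[[0.003,0,0,0,0,0,1],[0.005,0,0,0,0,0,1]]]' >/dev/null;python3 where.py; python3 chk.py && python3 -m inch '[[[0.002,0,0,0,0,0,1],[0.004,0,0,0,0,0,1]]]' >/dev/null;python3 where.py
```

```text
t 3.4 press pos [-0.1334  0.0069  0.2062] yaw [ 0.988 -0.156  0.001] F [-0.1  0.1  0.3] grip 0.0 j [ 0.52  0.08 -0.65  1.87  0.05  1.21 -1.87]
t 3.4 press pos [-0.1334  0.0069  0.2062] yaw [ 0.988 -0.156  0.001] F [-0.1  0.1  0.3] grip 0.0 j [ 0.52  0.08 -0.65  1.87  0.05  1.21 -1.87]
t 3.4 press pos [-0.1334  0.0069  0.2062] yaw [ 0.988 -0.156  0.001] F [-0.1  0.1  0.3] grip 0.0 j [ 0.52  0.08 -0.65  1.87  0.05  1.21 -1.87]
t 3.4 press pos [-0.1334  0.0069  0.2062] yaw [ 0.988 -0.156  0.001] F [-0.1  0.1  0.3] grip 0.0 j [ 0.52  0.08 -0.65  1.87  0.05  1.21 -1.87]False
False
False
```

```bash
sed -i 's/sys.exit(f>18)/sys.exit(int(f>18))/' chk.py
python3 chk.py && python3 -m inch '[[[0.004,0,0,0,0,0,1],[0.006,0,0,0,0,0,1]]]' >/dev/null;python3 where.py; python3 chk.py && python3 -m inch '[[[0.003,0,0,0,0,0,1],[0.005,0,0,0,0,0,1]]]' >/dev/null;python3 where.py; python3 chk.py && python3 -m inch '[[[0.002,0,0,0,0,0,1],[0.004,0,0,0,0,0,1]]]' >/dev/null;python3 where.py; python3 chk.py && python3 -m inch '[[[0.002,0,0,0,0,0,1],[0.003,0,0,0,0,0,1]]]' >/dev/null;python3 where.py
```

```text
t 3.6 press pos [-0.1284  0.007   0.2055] yaw [ 0.988 -0.156 -0.001] F [-7.1  0.5  4.6] grip -0.0 j [ 0.52  0.09 -0.65  1.86  0.06  1.21 -1.88]
t 3.8 press pos [-0.1241  0.0072  0.2054] yaw [ 0.988 -0.155 -0.002] F [-5.4  1.9  4.5] grip 0.0 j [ 0.52  0.11 -0.65  1.84  0.07  1.22 -1.88]
t 4.0 press pos [-0.1215  0.0073  0.2055] yaw [ 0.988 -0.155 -0.005] F [-21.1   1.9  20.6] grip 0.0 j [ 0.51  0.11 -0.65  1.84  0.07  1.22 -1.89]
t 4.0 press pos [-0.1215  0.0073  0.2055] yaw [ 0.988 -0.155 -0.005] F [-21.1   1.9  20.6] grip 0.0 j [ 0.51  0.11 -0.65  1.84  0.07  1.22 -1.89]
```

```bash
python3 -m inch '[[[-0.02,0,0,0,0,0,1],[-0.036,-0.03,0,0,0,0,1],[-0.036,-0.07,0,0,0,0,1],[-0.036,-0.092,0,0,0,0,1],[-0.03,-0.092,0,0,0,0,1],[-0.015,-0.092,0,0,0,0,1]]]' >/dev/null;python3 where.py; python3 chk.py && python3 -m inch '[[[0.003,0,0,0,0,0,1],[0.006,0,0,0,0,0,1]]]' >/dev/null;python3 where.py; python3 chk.py && python3 -m inch '[[[0.003,0,0,0,0,0,1],[0.005,0,0,0,0,0,1]]]' >/dev/null;python3 where.py; python3 chk.py && python3 -m inch '[[[0.002,0,0,0,0,0,1],[0.004,0,0,0,0,0,1]]]' >/dev/null;python3 where.py;python3 chk.py && python3 -m inch '[[[0.002,0,0,0,0,0,1],[0.004,0,0,0,0,0,1]]]' >/dev/null;python3 where.py
```

```text
t 4.6 press pos [-0.1348  0.0995  0.2055] yaw [ 0.988 -0.153  0.   ] F [-0.4  0.5  0.2] grip -0.0 j [ 0.4   0.15 -0.74  1.81  0.11  1.22 -2.1 ]
t 4.8 press pos [-0.1291  0.0987  0.2051] yaw [ 0.988 -0.156 -0.002] F [-5.9  2.   5.2] grip 0.0 j [ 0.4   0.17 -0.74  1.8   0.12  1.23 -2.1 ]
t 5.0 press pos [-0.1244  0.0987  0.2053] yaw [ 0.988 -0.156 -0.002] F [-9.7  2.1  7.5] grip -0.0 j [ 0.39  0.18 -0.73  1.79  0.12  1.23 -2.1 ]
t 5.2 press pos [-0.1223  0.0989  0.2056] yaw [ 0.988 -0.155 -0.006] F [-23.3   1.6  15.5] grip -0.0 j [ 0.39  0.18 -0.73  1.78  0.13  1.23 -2.1 ]
t 5.2 press pos [-0.1223  0.0989  0.2056] yaw [ 0.988 -0.155 -0.006] F [-23.3   1.6  15.5] grip -0.0 j [ 0.39  0.18 -0.73  1.78  0.13  1.23 -2.1 ]
```

```bash
python3 -m inch '[[[-0.02,0,0,0,0,0,1],[-0.036,-0.03,0,0,0,0,1],[-0.036,-0.07,0,0,0,0,1],[-0.036,-0.091,0,0,0,0,1],[-0.03,-0.091,0,0,0,0,1],[-0.015,-0.091,0,0,0,0,1]]]' >/dev/null;python3 where.py; python3 chk.py && python3 -m inch '[[[0.003,0,0,0,0,0,1],[0.006,0,0,0,0,0,1]]]' >/dev/null;python3 where.py; python3 chk.py && python3 -m inch '[[[0.003,0,0,0,0,0,1],[0.005,0,0,0,0,0,1]]]' >/dev/null;python3 where.py; python3 chk.py && python3 -m inch '[[[0.002,0,-0.001,0,0,0,1],[0.004,0,-0.001,0,0,0,1]]]' >/dev/null;python3 where.py;python3 chk.py && python3 -m inch '[[[0.002,0,-0.001,0,0,0,1],[0.004,0,-0.002,0,0,0,1]]]' >/dev/null;python3 where.py
```

```text
t 5.8 press pos [-0.1349  0.1899  0.2053] yaw [ 0.988 -0.154 -0.   ] F [ 0.2 -0.6 -0. ] grip 0.0 j [ 0.25  0.26 -0.79  1.72  0.19  1.25 -2.31]
t 6.0 press pos [-0.1291  0.1891  0.2051] yaw [ 0.988 -0.156 -0.002] F [-6.2 -0.1  5.7] grip 0.0 j [ 0.25  0.27 -0.79  1.7   0.2   1.25 -2.31]
t 6.2 press pos [-0.1243  0.1894  0.2053] yaw [ 0.988 -0.156 -0.002] F [-7.   0.6  6.1] grip 0.0 j [ 0.24  0.28 -0.78  1.69  0.21  1.25 -2.31]
t 6.4 press pos [-0.1211  0.1896  0.2064] yaw [ 0.988 -0.155 -0.003] F [-10.2   1.    8.2] grip -0.0 j [ 0.24  0.29 -0.78  1.68  0.21  1.26 -2.31]
t 6.6 press pos [-0.1175  0.1895  0.208 ] yaw [ 0.988 -0.155 -0.004] F [-10.    1.2   3.6] grip -0.0 j [ 0.24  0.3  -0.78  1.67  0.21  1.27 -2.31]
```

```bash
python3 -m inch '[[[0.01,0,-0.005,0,0,0,1],[0.02,0,-0.008,0,0,0,1],[0.03,0,-0.009,0,0,0,1],[0.04,0,-0.009,0,0,0,1]]]' >/dev/null;python3 where.py; python3 chk.py && python3 -m inch '[[[0.01,0,0.001,0,0,0,1],[0.02,0,0.002,0,0,0,1],[0.028,0,0.004,0,0,0,1],[0.036,0,0.006,0,0,0,1]]]' >/dev/null;python3 where.py; python3 chk.py && python3 -m inch '[[[0.003,0,0.001,0,0,0,1],[0.006,0,0.002,0,0,0,1]]]' >/dev/null;python3 where.py;python3 chk.py && python3 -m inch '[[[0.002,0,0.001,0,0,0,1],[0.003,0,0.002,0,0,0,1]]]' >/dev/null;python3 where.py
```

```text
t 7.0 press pos [-0.0775  0.1896  0.2168] yaw [ 0.988 -0.155 -0.004] F [-6.5  1.6  4.4] grip -0.0 j [ 0.22  0.37 -0.76  1.57  0.26  1.31 -2.3 ]
t 7.4 press pos [-0.0398  0.1898  0.2113] yaw [ 0.988 -0.156 -0.001] F [-3.7  2.2  0.8] grip -0.01 j [ 0.2   0.44 -0.73  1.49  0.3   1.33 -2.29]
t 7.6 press pos [-0.0335  0.1895  0.209 ] yaw [ 0.988 -0.156 -0.001] F [-3.6 -1.2  1.7] grip -0.0 j [ 0.19  0.46 -0.73  1.47  0.31  1.33 -2.28]
t 7.8 press pos [-0.0313  0.1899  0.2075] yaw [ 0.988 -0.155 -0.002] F [-11.7  -0.8   8.9] grip 0.0 j [ 0.19  0.46 -0.72  1.47  0.31  1.33 -2.28]
```

```bash
python3 -m inch '[[[0.002,0,0.0,0,0,0,1],[0.002,0,0.0,0,0,0,1]]]' >/dev/null;python3 where.py; python3 chk.py && python3 -m inch '[[[0.002,0,0,0,0,0,1],[0.002,0,0,0,0,0,1]]]' >/dev/null;python3 where.py
```

```text
t 8.0 press pos [-0.0311  0.1901  0.2074] yaw [ 0.988 -0.154 -0.005] F [-17.1  -1.8  10.3] grip -0.0 j [ 0.19  0.47 -0.72  1.46  0.31  1.33 -2.28]
t 8.2 press pos [-0.0308  0.1901  0.2073] yaw [ 0.988 -0.153 -0.008] F [-26.8  -3.   15.3] grip -0.01 j [ 0.19  0.47 -0.72  1.46  0.31  1.34 -2.28]
```

```bash
python3 -m inch '[[[-0.03,0,0,0,0,0,1],[-0.07,0,0,0,0,0,1],[-0.11,0,0,0,0,0,1],[-0.132,0.02,0.002,0,0,0,1],[-0.132,0.06,0.002,0,0,0,1],[-0.132,0.09,0.002,0,0,0,1],[-0.120,0.09,0.002,0,0,0,1],[-0.110,0.09,0.002,0,0,0,1]]]' >/dev/null;python3 where.py; python3 chk.py && python3 -m inch '[[[0.005,0,0,0,0,0,1],[0.011,0,0,0,0,0,1]]]' >/dev/null;python3 where.py; python3 chk.py && python3 -m inch '[[[0.003,0,0,0,0,0,1],[0.005,0,-0.001,0,0,0,1]]]' >/dev/null;python3 where.py; python3 chk.py && python3 -m inch '[[[0.002,0,-0.001,0,0,0,1],[0.004,0,-0.001,0,0,0,1]]]' >/dev/null;python3 where.py
```

```text
t 9.0 press pos [-0.1352  0.099   0.2057] yaw [ 0.987 -0.158  0.002] F [-0.  -0.3  0.4] grip -0.0 j [ 0.42  0.15 -0.76  1.81  0.11  1.22 -2.1 ]
t 9.2 press pos [-0.1258  0.1013  0.2052] yaw [ 0.988 -0.154 -0.002] F [-6.9  1.2  6.1] grip 0.0 j [ 0.41  0.18 -0.76  1.79  0.13  1.23 -2.11]
t 9.4 press pos [-0.1218  0.1015  0.2059] yaw [ 0.988 -0.153 -0.004] F [-8.9  0.5  3.1] grip -0.0 j [ 0.4   0.19 -0.75  1.78  0.13  1.23 -2.11]
t 9.6 press pos [-0.1181  0.1016  0.207 ] yaw [ 0.988 -0.153 -0.004] F [-12.6   0.9  10.1] grip 0.0 j [ 0.4   0.2  -0.75  1.77  0.14  1.24 -2.11]
```

```bash
python3 -m inch '[[[0.002,0,-0.001,0,0,0,1],[0.004,0,-0.003,0,0,0,1]]]' >/dev/null;python3 where.py; python3 chk.py && python3 -m inch '[[[0.01,0,-0.004,0,0,0,1],[0.02,0,-0.006,0,0,0,1],[0.03,0,-0.007,0,0,0,1],[0.04,0,-0.006,0,0,0,1]]]' >/dev/null;python3 where.py; python3 chk.py && python3 -m inch '[[[0.01,0,0.001,0,0,0,1],[0.02,0,0.003,0,0,0,1],[0.028,0,0.005,0,0,0,1],[0.034,0,0.007,0,0,0,1]]]' >/dev/null;python3 where.py; python3 chk.py && python3 -m inch '[[[0.003,0,0.001,0,0,0,1],[0.006,0,0.002,0,0,0,1]]]' >/dev/null;python3 where.py;python3 chk.py && python3 -m inch '[[[0.002,0,0.001,0,0,0,1],[0.002,0,0.001,0,0,0,1]]]' >/dev/null;python3 where.py;python3 chk.py && python3 -m inch '[[[0.002,0,0,0,0,0,1],[0.002,0,0,0,0,0,1]]]' >/dev/null;python3 where.py
```

```text
t 9.8 press pos [-0.1142  0.1015  0.2093] yaw [ 0.988 -0.153 -0.004] F [-5.8  1.2 -6. ] grip -0.0 j [ 0.4   0.2  -0.75  1.75  0.14  1.24 -2.11]
t 10.2 press pos [-0.0733  0.1018  0.216 ] yaw [ 0.988 -0.153 -0.003] F [-4.6  1.2  4.7] grip -0.0 j [ 0.37  0.29 -0.73  1.65  0.2   1.28 -2.12]
t 10.6 press pos [-0.0382  0.1012  0.2089] yaw [ 0.988 -0.154 -0.001] F [-2.7  3.5  1.2] grip -0.0 j [ 0.35  0.37 -0.71  1.58  0.25  1.29 -2.12]
t 10.8 press pos [-0.0326  0.1007  0.2069] yaw [ 0.988 -0.155 -0.001] F [-3.4  3.6 -0.3] grip 0.0 j [ 0.34  0.38 -0.71  1.56  0.25  1.29 -2.12]
t 11.0 press pos [-0.0307  0.1005  0.2062] yaw [ 0.988 -0.155 -0.   ] F [-2.9  3.4  0.8] grip -0.0 j [ 0.34  0.39 -0.7   1.56  0.26  1.29 -2.12]
t 11.2 press pos [-0.0303  0.1005  0.2061] yaw [ 0.988 -0.154 -0.004] F [-11.9   2.8   5.3] grip -0.0 j [ 0.34  0.39 -0.7   1.56  0.26  1.29 -2.12]
```

```bash
python3 -m inch '[[[0.003,0,0,0,0,0,1],[0.003,0,0.0,0,0,0,1]]]' >/dev/null;python3 where.py
python3 -m inch '[[[-0.03,0,0,0,0,0,1],[-0.07,0,0,0,0,0,1],[-0.11,0,0,0,0,0,1],[-0.132,0.02,0.001,0,0,0,1],[-0.132,0.06,0.001,0,0,0,1],[-0.132,0.09,0.001,0,0,0,1],[-0.120,0.09,0.001,0,0,0,1],[-0.110,0.09,0.001,0,0,0,1]]]' >/dev/null;python3 where.py; python3 chk.py && python3 -m inch '[[[0.005,0,0,0,0,0,1],[0.011,0,0,0,0,0,1]]]' >/dev/null;python3 where.py; python3 chk.py && python3 -m inch '[[[0.003,0,0,0,0,0,1],[0.005,0,-0.001,0,0,0,1]]]' >/dev/null;python3 where.py; python3 chk.py && python3 -m inch '[[[0.002,0,-0.001,0,0,0,1],[0.004,0,-0.001,0,0,0,1]]]' >/dev/null;python3 where.py; python3 chk.py && python3 -m inch '[[[0.002,0,-0.001,0,0,0,1],[0.004,0,-0.003,0,0,0,1]]]' >/dev/null;python3 where.py
```

```text
t 11.4 press pos [-0.0298  0.1006  0.206 ] yaw [ 0.988 -0.153 -0.009] F [-27.2   2.3  13.6] grip 0.0 j [ 0.34  0.39 -0.7   1.55  0.26  1.3  -2.12]
t 12.2 press pos [-0.1343  0.0083  0.2058] yaw [ 0.987 -0.158  0.002] F [-0.4 -0.1  0.5] grip -0.0 j [ 0.56  0.08 -0.69  1.87  0.06  1.21 -1.89]
t 12.4 press pos [-0.1246  0.0107  0.2052] yaw [ 0.988 -0.154 -0.002] F [-7.7  0.7  6. ] grip 0.0 j [ 0.55  0.11 -0.7   1.84  0.08  1.22 -1.89]
t 12.6 press pos [-0.1203  0.0109  0.2059] yaw [ 0.988 -0.154 -0.003] F [-6.5  0.5  2.5] grip 0.0 j [ 0.55  0.12 -0.69  1.83  0.08  1.22 -1.9 ]
t 12.8 press pos [-0.1163  0.011   0.2071] yaw [ 0.988 -0.154 -0.003] F [-7.5  1.1  5.7] grip -0.0 j [ 0.54  0.13 -0.69  1.82  0.09  1.22 -1.9 ]
t 13.0 press pos [-0.1124  0.0109  0.2095] yaw [ 0.988 -0.154 -0.003] F [-3.5  0.5 -4. ] grip -0.0 j [ 0.54  0.14 -0.69  1.81  0.09  1.23 -1.9 ]
```

```bash
python3 chk.py && python3 -m inch '[[[0.01,0,-0.004,0,0,0,1],[0.02,0,-0.006,0,0,0,1],[0.03,0,-0.007,0,0,0,1],[0.04,0,-0.006,0,0,0,1]]]' >/dev/null;python3 where.py; python3 chk.py && python3 -m inch '[[[0.01,0,0.001,0,0,0,1],[0.02,0,0.003,0,0,0,1],[0.028,0,0.005,0,0,0,1],[0.033,0,0.007,0,0,0,1]]]' >/dev/null;python3 where.py; python3 chk.py && python3 -m inch '[[[0.003,0,0.001,0,0,0,1],[0.005,0,0.002,0,0,0,1]]]' >/dev/null;python3 where.py;python3 chk.py && python3 -m inch '[[[0.002,0,0.001,0,0,0,1],[0.002,0,0.001,0,0,0,1]]]' >/dev/null;python3 where.py;python3 chk.py && python3 -m inch '[[[0.002,0,0,0,0,0,1],[0.002,0,0,0,0,0,1]]]' >/dev/null;python3 where.py;python3 chk.py && python3 -m inch '[[[0.002,0,0,0,0,0,1],[0.002,0,0,0,0,0,1]]]' >/dev/null;python3 where.py
```

```text
t 13.4 press pos [-0.0715  0.011   0.2164] yaw [ 0.988 -0.154 -0.002] F [-5.8  0.3  5.4] grip 0.0 j [ 0.51  0.23 -0.68  1.7   0.15  1.26 -1.93]
t 13.8 press pos [-0.0378  0.0107  0.2091] yaw [ 0.988 -0.155 -0.   ] F [-3.3  1.6  2.8] grip 0.0 j [ 0.48  0.31 -0.67  1.63  0.2   1.27 -1.95]
t 14.0 press pos [-0.0332  0.0104  0.2072] yaw [ 0.988 -0.155 -0.   ] F [-2.3  2.   1.8] grip -0.0 j [ 0.48  0.32 -0.66  1.62  0.21  1.27 -1.95]
t 14.2 press pos [-0.0311  0.0101  0.2063] yaw [ 0.988 -0.155  0.   ] F [-1.1  1.8  1.5] grip 0.0 j [ 0.48  0.33 -0.66  1.62  0.21  1.27 -1.95]
t 14.4 press pos [-0.0297  0.01    0.2061] yaw [ 0.988 -0.156 -0.001] F [-2.3  1.2  1.2] grip 0.0 j [ 0.48  0.33 -0.66  1.61  0.21  1.27 -1.95]
t 14.6 press pos [-0.0293  0.0101  0.2059] yaw [ 0.988 -0.155 -0.005] F [-14.8   1.3   5.8] grip 0.0 j [ 0.47  0.34 -0.66  1.61  0.21  1.28 -1.95]
```

```bash
python3 -m inch '[[[0.003,0,0,0,0,0,1],[0.003,0,0.0,0,0,0,1]]]' >/dev/null;python3 where.py
python3 -m inch '[[[-0.02,0,0,0,0,0,1],[-0.03,0,-0.03,0,0,0,1],[-0.03,0.02,-0.06,0,0,0,1],[-0.022,0.07,-0.06,0,0,0,1],[-0.022,0.12,-0.06,0,0,0,1],[-0.022,0.17,-0.06,0,0,0,1],[-0.022,0.17,-0.06,0,0,0,1],[-0.022,0.17,-0.03,0,0,0,1],[-0.022,0.17,-0.02,0,0,0,1]]]' >/dev/null;python3 where.py
python3 - <<'E'
from h import *
a=imaging.camera('side');b=imaging.camera('top')
a=cv2.resize(a[95:335,235:435],None,fx=2,fy=2,interpolation=2);b=cv2.resize(b[150:330,230:430],None,fx=2,fy=2,interpolation=2)
im=np.zeros((480,800,3),np.uint8);im[:480,:400]=a;im[:360,400:]=b;cv2.imwrite('pics/c2.png',im)
E
```

```text
t 14.8 press pos [-0.0288  0.0101  0.2058] yaw [ 0.988 -0.154 -0.011] F [-28.8   2.2  15.7] grip -0.0 j [ 0.47  0.34 -0.66  1.6   0.22  1.28 -1.95]
t 15.7 press pos [-0.0469 -0.1606  0.2242] yaw [ 0.988 -0.157 -0.002] F [ 0.5  0.1 -0.4] grip 0.0 j [ 0.72  0.26 -0.57  1.64  0.15  1.29 -1.61]
```

View pics/c2.png

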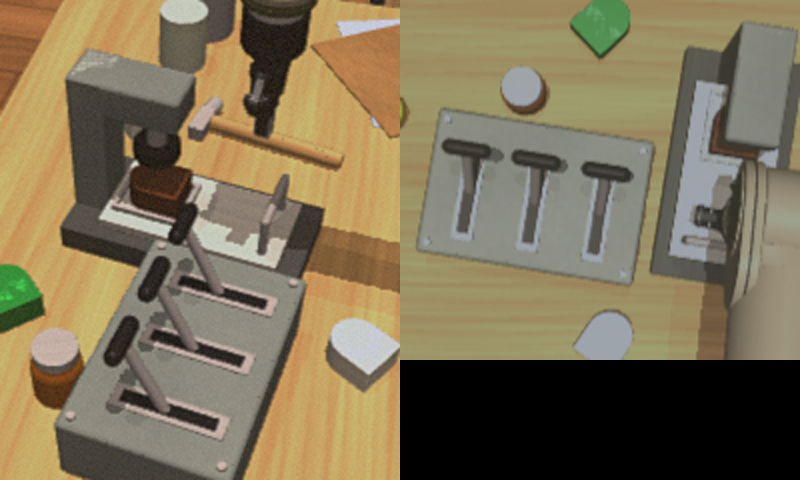

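All three levers lean fully away (bars at crop (467,149), (537,160), (607,171)). The heel block is in its pocket, and the shut fingers are above and behind the handle. Next I hook the handle and pull.

```bash
python3 -m inch '[[[0,0,0.04,0,0,0,1],[0,0,0.07,0,0,0,1],[0,0,0.09,0,0,0,1],[0,0,0.11,0,0,0,1],[0,0,0.126,0,0,0,1],[0,0,0.126,0,0,0,1]]]' >/dev/null;python3 where.py
python3 chk.py && python3 -m inch '[[[-0.006,0,0,0,0,0,1],[-0.010,0,0,0,0,0,1],[-0.014,0,0,0,0,0,1]]]' >/dev/null;python3 where.py
python3 chk.py && python3 -m inch '[[[-0.003,0,0,0,0,0,1],[-0.006,0,0,0,0,0,1],[-0.009,0,0,0,0,0,1]]]' >/dev/null;python3 where.py
python3 chk.py && python3 -m inch '[[[-0.003,0,0,0,0,0,1],[-0.006,0,0,0,0,0,1],[-0.009,0,0,0,0,0,1]]]' >/dev/null;python3 where.py
```

```text
t 16.4 press pos [-0.0469 -0.1597  0.099 ] yaw [ 0.988 -0.155 -0.002] F [-0.6 -0.5  0.4] grip 0.0 j [ 0.69  0.39 -0.55  1.77  0.23  1.05 -1.67]
t 16.7 press pos [-0.0595 -0.16    0.1016] yaw [ 0.988 -0.156  0.003] F [ 3.3 -0.8 -1.3] grip 0.0 j [ 0.7   0.36 -0.56  1.8   0.22  1.04 -1.66]
t 17.0 press pos [-0.0688 -0.1601  0.101 ] yaw [ 0.988 -0.156  0.002] F [ 4.2 -1.1  4.1] grip -0.01 j [ 0.71  0.34 -0.56  1.83  0.21  1.03 -1.65]
t 17.3 press pos [-0.0783 -0.1601  0.1004] yaw [ 0.988 -0.156  0.   ] F [ 3.6 -1.   4. ] grip 0.0 j [ 0.72  0.32 -0.56  1.85  0.2   1.03 -1.65]
```

```bash
python3 chk.py && python3 -m inch '[[[-0.004,0,0,0,0,0,1],[-0.009,0,0,0,0,0,1],[-0.015,0,0,0,0,0,1],[-0.021,0,0,0,0,0,1],[-0.027,0,0,0,0,0,1],[-0.033,0,0,0,0,0,1],[-0.039,0,0,0,0,0,1],[-0.045,0,0,0,0,0,1],[-0.050,0,0,0,0,0,1],[-0.055,0,0,0,0,0,1]]]' >/dev/null;python3 where.py
python3 chk.py && python3 -m inch '[[[-0.004,0,0,0,0,0,1],[-0.008,0,0,0,0,0,1],[-0.012,0,0,0,0,0,1],[-0.016,0,0,0,0,0,1]]]' >/dev/null;python3 where.py
python3 chk.py && python3 -m inch '[[[-0.002,0,0,0,0,0,1],[-0.004,0,0,0,0,0,1]]]' >/dev/null;python3 where.py
python3 chk.py && python3 -m inch '[[[-0.002,0,0,0,0,0,1],[-0.004,0,0,0,0,0,1]]]' >/dev/null;python3 where.py
python3 chk.py && python3 -m inch '[[[-0.002,0,0,0,0,0,1],[-0.003,0,0,0,0,0,1]]]' >/dev/null;python3 where.py
python3 chk.py && python3 -m inch '[[[-0.002,0,0,0,0,0,1],[-0.003,0,0,0,0,0,1]]]' >/dev/null;python3 where.py
```

```text
t 18.3 press pos [-0.1337 -0.16    0.1002] yaw [ 0.988 -0.156 -0.   ] F [ 2.8 -3.1  0.9] grip -0.0 j [ 0.78  0.2  -0.58  1.98  0.13  0.99 -1.59]
t 18.7 press pos [-0.1495 -0.16    0.1003] yaw [ 0.988 -0.156  0.   ] F [ 3.6 -4.6  0.5] grip 0.0 j [ 0.79  0.17 -0.58  2.02  0.11  0.98 -1.57]
t 18.9 press pos [-0.1534 -0.1599  0.1003] yaw [ 0.988 -0.155 -0.   ] F [ 3.6 -3.5 -0.6] grip -0.0 j [ 0.8   0.16 -0.58  2.03  0.11  0.98 -1.57]
t 19.1 press pos [-0.1573 -0.16    0.1003] yaw [ 0.988 -0.155  0.   ] F [ 7.  -4.  -2.4] grip 0.0 j [ 0.8   0.15 -0.58  2.04  0.1   0.98 -1.56]
t 19.3 press pos [-0.1575 -0.16    0.1008] yaw [ 0.988 -0.155  0.007] F [ 21.3  -6.6 -16.5] grip -0.0 j [ 0.8   0.15 -0.59  2.04  0.1   0.97 -1.56]
t 19.3 press pos [-0.1575 -0.16    0.1008] yaw [ 0.988 -0.155  0.007] F [ 21.3  -6.6 -16.5] grip -0.0 j [ 0.8   0.15 -0.59  2.04  0.1   0.97 -1.56]
```

```bash
python3 -m inch '[[[0.008,0,0,0,0,0,1],[0.014,0,0,0,0,0,1],[0.014,0,0,0,0,0,1],[0.014,0,-0.03,0,0,0,1],[0.014,0,-0.07,0,0,0,1],[0.014,0,-0.11,0,0,0,1],[0.014,0,-0.15,0,0,0,1],[0.0,0.05,-0.15,0,0,0,1],[-0.0,0.10,-0.15,0,0,0,1],[0,0.15,-0.15,0,0,0,1]]]' >/dev/null;python3 where.py
python3 -m inch '[[[0,0.05,0,0,0,0,1],[0,0.1,0,0,0,0,1],[0,0.15,0,0,0,0,1],[0,0.15,0,0,0,0,1],[0,0.15,0,0,0,0,1]]]' >/dev/null;python3 where.py
python3 - <<'E'
from h import *
a=imaging.camera('side');b=imaging.camera('top')
for c in('side','top'): print(c,[(np.round(d['pixel']).tolist(),round(d['conf'],2)) for d in spotter.look_for('bed_handle',c)])
a=cv2.resize(a[95:335,235:435],None,fx=2,fy=2,interpolation=2);b=cv2.resize(b[150:330,230:430],None,fx=2,fy=2,interpolation=2)
im=np.zeros((480,800,3),np.uint8);im[:480,:400]=a;im[:360,400:]=b;cv2.imwrite('pics/c3.png',im)
E
```

```text
t 20.3 press pos [-0.1608 -0.3096  0.2507] yaw [ 0.988 -0.155 -0.   ] F [0.9 0.1 0.5] grip 0.01 j [ 0.97  0.08 -0.44  1.76  0.04  1.31 -1.2 ]
t 20.8 press pos [-0.1606 -0.4587  0.2493] yaw [ 0.988 -0.157 -0.001] F [-0.5  1.2  0.8] grip -0.0 j [ 1.07  0.27 -0.34  1.55  0.09  1.34 -1.  ]
side [([388.0, 214.0], 0.59)]
top [([387.0, 278.0], 0.87)]
```

View pics/c3.png

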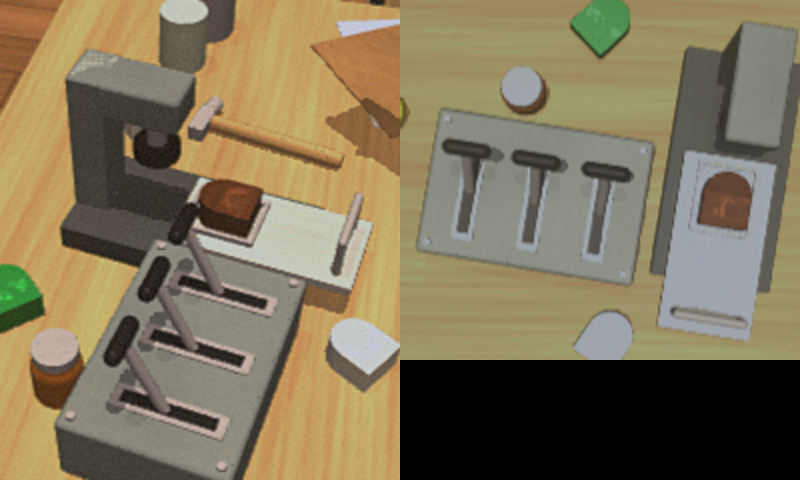

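The bed is fully out (handle at crop (709,317)), the heel block sits in its pocket (crop (725,200)), and all three levers are thrown.

```bash
python3 -c "
from workcell import order
print(order.hand_in())"
```

```text
the job is handed in; nothing more can be done
None
```

The job is handed in: levers thrown left, middle, right, each to its stop, then the bed drawn out to its stop with the heel block still in its pocket, at 20.8 s on the clock, peak force read about 33 N, with the last, jar and hammer untouched.

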